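Unhook the scraper and clear the plaster slab

TASK

Lift the scraper up and off its hook without forcing it: the lip at the hook's end lets it pass only when it is raised almost as far as the slot allows. Press its sole gently down on the marble slab (about 10 N, more than its own weight; where the sole sits must be felt), and with it push all three plaster chips off the slab into the wooden tray, never touching the chips with the robot itself. Then leave the scraper standing upright on the slab, released, and leave the bowl, spatula and brush where they are.

Things in the scene. Friction and masses are not known exactly. Their poses are not given: they have to be found in the camera images.
- scraper: Upright scraper hanging on the hook: wooden handle plate 10 thick (its x), 30 wide (its y), z up along it; below it a foot block 36 (x) by 120 (y), 28 high, flat rubber sole. Origin: middle of the UPPER edge of the slot in the handle, where it hangs; handle top 9 above. The foot is clamped at a setting not measured: sole 116 to 128 below the origin. 0.23 to 0.38 kg.
- grip (a point): On the handle's axis, 12 below the scraper's origin: middle of its slot, 11 wide (y) and 25 high, cut through along x. Grip here across the 30 mm width (y), fingers passing on either side of the hook arm. The clamp collar (22x42 mm) begins 59 below this point at the least, and the foot block's top 76.
- hook_stand: Fixed steel stand: base 100x90x14, post 202 high. Origin under the base's centre. A round arm, 8 mm diameter, runs 90 mm from the post along the stand's -x, its top side 200 above the worktop, its end turned straight up into a lip. The scraper hangs 60 mm along the arm, its x parallel to it.
- hook_tip (a point): Top of the upturned lip at the arm's end, on the lip's axis (8 mm diameter), 12 mm above the arm's top side. The scraper can rise about 17 mm before its slot's lower edge meets the arm from below, so it passes the lip only when lifted nearly all the way.
- slab: Fixed marble slab, 180 (x) by 190 (y) by 14 thick, on rubber feet, its top 36 above the worktop; the chips lie on it. Origin on the worktop under its centre; its +x edge overhangs the near rim of the tray.
- chip_tray: Shallow wooden tray, fixed, 302 (x) by 372 (y), floor 3 high, rim 20 high and about 15 wide (inner space 272 by 342). Origin under its centre, same heading as the slab; its near rim lies just under the slab's +x edge, and its centre is shifted 65 mm to the slab's -y.
- chip_a: White plaster chip, 57x32x8 mm, 25 g, lying flat on the slab. Origin under its centre.
- chip_b: White plaster chip, 51x68x10 mm, 25 g, lying flat on the slab. Origin under its centre.
- chip_c: White plaster chip, 57x32x8 mm, 25 g, lying flat on the slab. Origin under its centre.
- mixing_bowl: Bystander: green mixing bowl, 97 mm across, 49 high (mm). Origin under its centre. Leave alone.
- spatula: Bystander: slim modelling spatula, 200 mm long, lying flat (mm). Origin under its centre. Leave alone.
- dust_brush: Bystander: broad wooden dust brush, 60x205x16, lying flat (mm). Origin under its centre. Leave alone.
There are look-alikes about, which are no part of the job. What is shaped like the scraper but purple or red is not meant.

How it is judged:
By the outcome, as a careful person would: the job done as asked, in the order asked, and still so for the second after the job is handed in, with the robot touching nothing.
It also fails if it takes over 72 s, if anything falls off the work surface, if the arm or the gripper's body presses on something with over 40 N, if the wrist force passes 120 N, or if a joint passes its speed limit or range.

ROBOT

A 6-joint arm with a two-finger parallel gripper is mounted at the origin on a cart in front of the work surface, level with it; the furniture and walls round the work are solid. World frame = base frame: x ahead of the robot, y to its left, z up, the work surface at z = 0. Lengths are in mm, angles in rad, forces in N, time in s.
With the tool pointing down it reaches from about 400 to 925 mm from the base axis. Payload 12.5 kg.
Tool frame: the origin (TCP) lies midway between the tips of the shut fingers; the grasp point (between the pads) lies 19 mm behind it; z points along the fingers, y is the line along which they close (so a half turn about z gives the same grasp; the last joint's range is limited). The gripper opens to 95 mm and grips with 3 to 60 N. Pads are 20 mm wide; open, the fingers measure 119 mm over their backs; the gripper's body (75 mm by 180 mm) begins 59 mm behind the grasp point.
Start: joints at [-1.429, 0.491, 1.559, -0, 1.092, -0.106], TCP at [153.317, -605.921, 214.661] pointing down, gripper open.
Joint ranges: [-3.1, 3.1], [-0.84, 2.19], [0.05, 2.79], [-1.13, 4.28], [0.06, 2.93], [-2.69, 2.69]. Speed limits (rad/s): [2.22, 2.22, 2.79, 3.14, 3.14, 3.14].

INTERFACE

Orientations are given as [roll, pitch, yaw] about the fixed x, y, z axes, in that order (R = Rz(yaw) Ry(pitch) Rx(roll)).
In Python, from cell import env gives the robot as it stands.
- The arm moves only by the shell command python3 -m inch 'ROWS'. ROWS is JSON, a list of rows, each a list of 7 numbers: the turn, a rotation vector about the tool's x, y, z in rad, then the shift along the tool's x, y, z in cm, then the closure, from -1 (fully open) to 1 (shut). A call has 1 to 20 rows; each row shifts and turns the commanded pose from where the row before left it, along the tool's axes as they then stand; what a row does not reach is not made up. A row lasts 1/8 s, in which the tool goes at most 62.5 mm and 10.7 degrees, less where a joint would pass 70% of its speed; a pose out of reach is approached as far as the arm can. A call with a gripper value outside its range is refused whole. The fingers move at their own pace and stop on an object; the grip force is fixed at half the most. Time passes only in rows, so rows that do not move let the fingers close. It gives the time, the measured TCP pose, the force, the opening and the grip force at its end, in the units of the state.
- env.state(): the state, without advancing time (a new reading comes with each control period).
- env.read_camera(name): name is "scene" or "top" or "wrist"; returns a dict with "img" (400x640x3 uint8, red, green, blue), "depth" (400x640 float32, mm along the optical axis (not along the pixel's ray), 0 where there is no reading), "fx", "fy", "cx", "cy" (pixels), "position" and "orientation" of the camera in the world. Camera axes: x right, y down, z forward; pixel columns grow to the right and rows downward; lengths in mm; the calibration is good to about 2 mm. The wrist camera is an equidistant fisheye: a pixel r from the principal point sees the ray r / f radians off the axis. A picture is of the moment at which its call begins.
- env.job_done(): hands the job in; it is judged then, once.
Trained networks look in a picture, given as the dict that the camera call returned (one of the last four; its "shot" number tells which), for a name from the list of things; names that differ only in an ending like _2 or _b are one class to them, and where a whole thing is asked for, a point or a joint stands for the part that bears it (a point fixed in the world has none). Each returns a list of dicts, best first, with "score" (0 to 1); they miss things now and then, are a little off and sometimes report something else, mostly with a low value. They report only what shows in the picture. A call takes as long as a camera call. They do not tell look-alikes from the thing itself.
- env.find_in(picture, target): "centre" ([x, y, z] in mm, in the coordinates of the camera as it stood for that picture, good to about 4 mm: the middle of the surface that is visible of it).
- env.trace(picture, target): "mask" (400x640 bool, what is visible of it).
The state is a dict: "t": time; "joints": joint angles; "qvel": joint speeds; "tau": joint torques, N m; "eef_pos": TCP position; "tcp_rot": TCP orientation; "ft_force": force on the tool from outside, world axes, zero at the start; "moment": the same for the moment, N m; "opening": opening from 0.0 (shut) to 1.0 (fully open); "grip_force": force on a finger pad.
Only numpy, scipy, OpenCV 4.12 (cv2) and the standard library are available. Lean on these libraries where they do the work, as an engineer would, in place of code of your own. Each camera call takes 0.05 s, during which the arm holds its last target. There are 200 camera calls.

## Working session

There is one attempt and no reset: what is moved stays moved. The work goes in short steps, Python scripts to look and compute and a shell command to move; the robot and the scene stay as the last step left them, time stands still between calls to the robot, and variables do not carry over. Pictures are saved under pics/ and viewed, at most 14 in all, crops included, and the job is handed in when it is done.

```bash
ls; mkdir -p pics
cat > h.py <<'E'
import numpy as np, cv2
from scipy.spatial.transform import Rotation as R
from cell import env
def T(c):
    o=np.array(c["orientation"],float)
    Rm=R.from_euler('xyz',o).as_matrix() if o.size==3 else o.reshape(3,3)
    return Rm,np.array(c["position"],float)
def w(c,p):
    Rm,t=T(c); return Rm@np.array(p)+t
def cloud(c):
    d=c["depth"]; v,u=np.mgrid[:400,:640]
    P=np.stack([(u-c["cx"])/c["fx"]*d,(v-c["cy"])/c["fy"]*d,d],-1)
    Rm,t=T(c); return P@Rm.T+t
def save(c,n,crop=None,s=1):
    im=c["img"][...,::-1]
    if crop: im=im[crop[1]:crop[3],crop[0]:crop[2]]
    cv2.imwrite('pics/'+n,cv2.resize(im,None,fx=s,fy=s))
E
python3 - <<'E'
from h import *
np.set_printoptions(precision=1,suppress=True)
s=env.state(); print(s)
for n in("scene","top"):
    c=env.read_camera(n); save(c,n+"0.png"); print(n,c["position"],c["orientation"],c["fx"],c["shot"])
    P=cloud(c)
    for t in ["scraper","hook_stand","slab","chip_tray","chip_a","mixing_bowl","spatula","dust_brush"]:
        for r in env.find_in(c,t)[:4]:
            print(t,round(r["score"],2),w(c,r["centre"]))
E
```

```text
pics
{'t': 0.0, 'joints': array([-1.4,  0.5,  1.6, -0. ,  1.1, -0.1]), 'qvel': array([-0.,  0.,  0.,  0.,  0.,  0.]), 'tau': array([ -0. , -61.3, -25.8,   0.1,   0. ,  -0. ]), 'eef_pos': array([ 153.3, -605.6,  214.1]), 'tcp_rot': array([-3.1, -0. ,  0.2]), 'ft_force': array([ 0.9,  0.7, -0.5]), 'moment': array([-0.,  0.,  0.]), 'grip_force': 0.0, 'opening': 1.0013006919088885}
scene [1210.7 -329.  1366.1] [-2.6 -0.   1.2] 504.09898242153713 1
scraper 0.88 [556.6 109.7 103. ]
scraper 0.55 [618.  274.2  19.6]
scraper 0.29 [ 492.9 -154.3   38.7]
slab 0.57 [ 493.3 -152.9   35.8]
chip_tray 0.78 [ 732.2 -213.9    6.1]
chip_a 0.79 [ 516.5 -142.2   39.1]
chip_a 0.46 [520.3 -89.6  38.4]
chip_a 0.41 [ 534.4 -211.1   40. ]
mixing_bowl 0.66 [770.  165.4  17.3]
mixing_bowl 0.39 [400.8   1.    7.3]
dust_brush 0.86 [ 430.2 -433.1    9.3]
top [ 300.8  -51.8 1343. ] [-2.9  0.  -1.5] 433.35929040354665 2
scraper 0.85 [600.6 345.4  27.8]
scraper 0.64 [335.  181.1  28.1]
scraper 0.61 [545.8 116.3 105. ]
scraper 0.49 [513.4 -89.   42.9]
hook_stand 0.78 [613.7 129.4  10.5]
hook_stand 0.47 [ 531.3 -207.2   43.3]
slab 0.63 [ 480.9 -148.8   36.3]
chip_tray 0.74 [ 731.2 -199.2    4.3]
chip_a 0.79 [ 513.7 -139.1   43.3]
chip_a 0.62 [ 531.7 -207.8   43.6]
mixing_bowl 0.61 [784.1 159.6  21.5]
spatula 0.7 [785.8 158.3  17.1]
spatula 0.65 [395.2 -11.8  11.8]
dust_brush 0.79 [ 427.2 -424.6   15.9]
```

View pics/scene0.png

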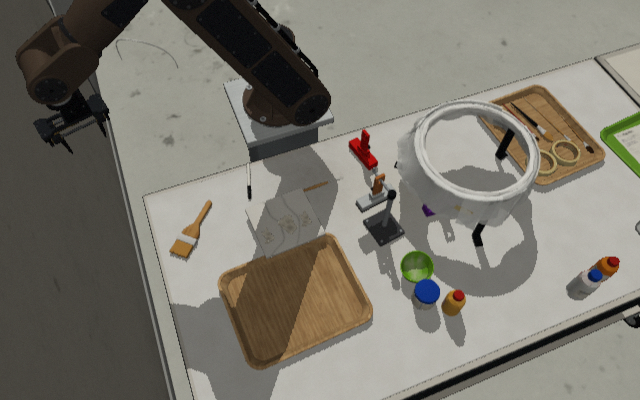

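View pics/top0.png

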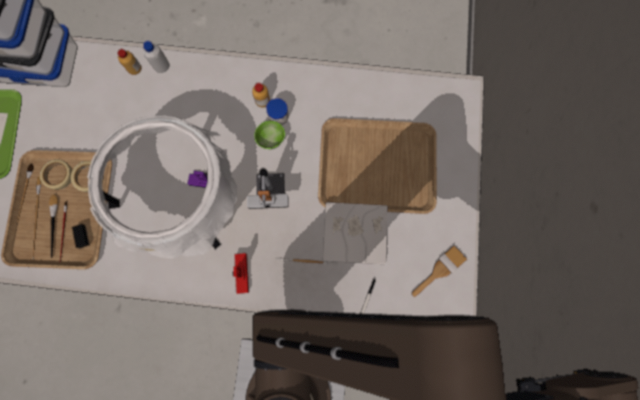

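The scene view shows the real scraper (wooden handle, grey foot) at about (375,190) on the stand whose base is at (385,230). The red look-alike is at (363,150) and the purple one at (428,208) under the ring. The slab is at (285,220), the tray at (295,300). I'll get the geometry from depth next.

Run:
```python
from h import *
np.set_printoptions(precision=1,suppress=True)
for n in("scene","top"):
    c=env.read_camera(n); P=cloud(c); ok=c["depth"]>0
    X,Y,Z=P[...,0],P[...,1],P[...,2]
    reg=ok&(X>370)&(X<600)&(Y>-280)&(Y<-30)
    print(n,"table z",np.median(Z[ok&(X>500)&(X<650)&(Y>-430)&(Y<-400)]))
    m=reg&(Z>28)&(Z<56)
    r=cv2.minAreaRect(P[m][:,:2].astype(np.float32)); print("slab",r, np.median(Z[m]),m.sum())
    # histogram of heights
    # raster height map
    for t in ["chip_a","chip_b","slab","chip_tray","scraper","hook_stand"]:
        for q in env.trace(c,t)[:4]:
            mm=q["mask"]&ok
            if mm.sum()<10: continue
            Q=P[mm]; rr=cv2.minAreaRect(Q[:,:2].astype(np.float32))
            print(t,round(q["score"],2),mm.sum(),np.median(Q,0),"rect",np.round(rr[0],1),np.round(rr[1],1),round(rr[2],1), "z",np.percentile(Q[:,2],[2,98]))
    # hook/scraper
    h=ok&(X>450)&(X<680)&(Y>50)&(Y<190)
    for lo,hi in((4,25),(60,110),(110,150),(150,190),(190,202),(202,225)):
        k=h&(Z>lo)&(Z<hi)
        if k.sum()>3:
            rr=cv2.minAreaRect(P[k][:,:2].astype(np.float32)); print((lo,hi),k.sum(),np.median(P[k],0),np.round(rr[0],1),np.round(rr[1],1),round(rr[2],1))
    ring=ok&(X>450)&(X<700)&(Y>150)&(Y<500)&(Z>30); print("ring",P[ring].min(0),P[ring].max(0))
    save(c,n+"_crop.png",(340,120,440,250) if n=="scene" else (300,180,410,280),4 if n=="scene" else 5)
    im=c["img"][170:270,235:335] if n=="scene" else c["img"][195:275,290:400]
    g=cv2.createCLAHE(4,(4,4)).apply(cv2.cvtColor(im,cv2.COLOR_RGB2GRAY))
    g=cv2.resize(g,None,fx=5,fy=5,interpolation=cv2.INTER_CUBIC); 
    cv2.imwrite(f"pics/slab_{n}.png",g)
```

```text
scene table z 2.771974050060976
slab ((497.79022216796875, -141.9127655029297), (188.2624969482422, 202.1103973388672), 3.2026150226593018) 36.83525415536542 3372
chip_a 0.6 82 [514.7 -89.3  41. ] rect [512.7 -88.9] [21.6 43.7] 88.0 z [34.8 47.8]
chip_a 0.57 88 [ 530.1 -211.5   41.6] rect [ 526.5 -210.4] [41.7 24.9] 1.5 z [33.7 47.1]
chip_a 0.5 1021 [616.7 125.9  15.5] rect [595.4 147.7] [130.  129.6] 7.5 z [  5.  205.5]
chip_a 0.49 253 [ 511.  -143.    42.1] rect [ 510.6 -139.6] [63.7 49.7] 27.0 z [33.9 48.7]
chip_b 0.6 82 [514.7 -89.3  41. ] rect [512.7 -88.9] [21.6 43.7] 88.0 z [34.8 47.8]
chip_b 0.57 88 [ 530.1 -211.5   41.6] rect [ 526.5 -210.4] [41.7 24.9] 1.5 z [33.7 47.1]
chip_b 0.5 1021 [616.7 125.9  15.5] rect [595.4 147.7] [130.  129.6] 7.5 z [  5.  205.5]
chip_b 0.49 253 [ 511.  -143.    42.1] rect [ 510.6 -139.6] [63.7 49.7] 27.0 z [33.9 48.7]
slab 0.59 2836 [ 489.8 -154.6   36.4] rect [ 486.5 -144.1] [203.9 199.6] 2.2 z [30.2 42.2]
slab 0.23 124 [ 530.1 -212.3   41.4] rect [ 528.4 -211. ] [27.9 52.5] 86.9 z [31.9 46.9]
chip_tray 0.67 13234 [ 732.4 -209.9    4.1] rect [ 
[... 1569 characters left out ...]
 520 [335.  180.8  28.6] rect [338.  187.6] [117.6  41.4] 11.1 z [  8.5 125.4]
scraper 0.6 295 [604.4 350.6  31.3] rect [615.4 362.1] [50.7 85.4] 2.7 z [  4.  125.6]
hook_stand 0.86 653 [613.  126.8  15.9] rect [599.9 132.4] [166.   89.9] 8.2 z [  6.7 207.3]
(4, 25) 787 [609.9 118.8   9.4] [564.9 119.9] [139.4 228.7] 89.8
(60, 110) 364 [548.  115.2 106.4] [571.7 126.9] [ 79.  118.5] 8.2
(110, 150) 168 [546.3 121.2 118.6] [568.6 128.3] [ 83.  114.5] 13.9
(150, 190) 43 [548.4 122.2 168.5] [576.6 120.7] [27.7 67.2] 84.4
(190, 202) 82 [574.  127.4 198.4] [568.8 125.6] [102.8  29.4] 5.5
(202, 225) 109 [555.2 128.3 205.8] [570.1 125.6] [104.2  27.5] 6.0
ring [450.1 150.3  30. ] [700.  499.5 216.5]
```

```bash
cd pics; python3 -c "
import cv2,numpy as np
a=cv2.imread('slab_scene.png');b=cv2.imread('scene_crop.png')
a=cv2.resize(a,(400,400));b=cv2.resize(b,(400,520))
o=np.zeros((520,800,3),np.uint8);o[:400,:400]=a;o[:520,400:]=b;cv2.imwrite('comb.png',o)"
```

```text
(no output)
```

View pics/comb.png

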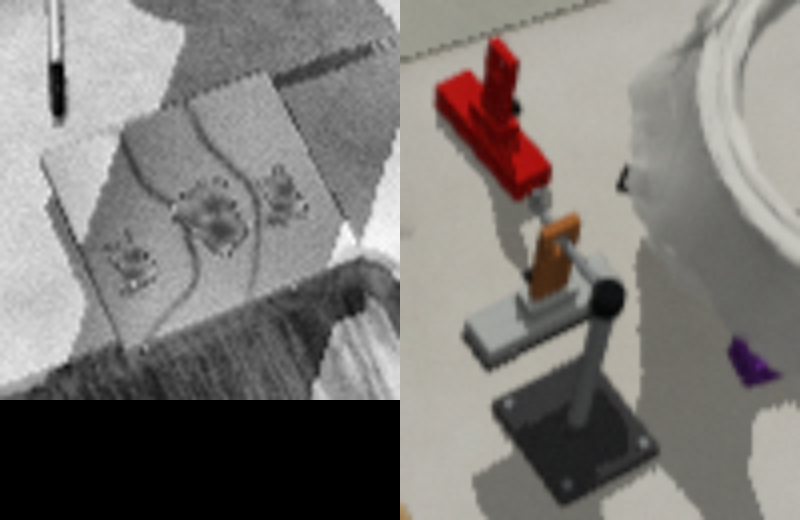

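Run:
```python
from h import *
np.set_printoptions(precision=1,suppress=True)
A=[]
for n in("scene","top"):
    c=env.read_camera(n); P=cloud(c); P=P[c["depth"]>0]
    A.append(P)
    X,Y,Z=P.T
    print(n,"ring near",np.round(P[(X>480)&(X<640)&(Y>145)&(Y<300)&(Z>140)][:,1].min() if ((X>480)&(X<640)&(Y>145)&(Y<300)&(Z>140)).any() else np.nan,1), "ring top",Z[(X>350)&(X<800)&(Y>180)&(Y<560)].max())
    for nm,k in {"base":(X>560)&(X<690)&(Y>60)&(Y<190)&(Z>9)&(Z<19),"foot":(X>510)&(X<592)&(Y>40)&(Y<200)&(Z>98)&(Z<112),"arm":(X>500)&(X<640)&(Y>90)&(Y<160)&(Z>192)&(Z<216),"handle":(X>520)&(X<590)&(Y>95)&(Y<155)&(Z>150)&(Z<188),"htop":(X>540)&(X<575)&(Y>95)&(Y<155)&(Z>203)&(Z<216)}.items():
        Q=P[k][:,:2].astype(np.float32)
        rr=cv2.minAreaRect(Q); v=cv2.fitLine(Q,cv2.DIST_HUBER,0,.01,.01).ravel()
        print(nm,len(Q),np.median(Q,0),"rect",np.round(rr[0],1),np.round(rr[1],1),round(rr[2],1),"line ang",np.degrees(np.arctan(v[1]/v[0])))
    Q=P[(X>500)&(X<640)&(Y>90)&(Y<160)&(Z>190)]
    Q=Q[np.argsort(Q[:,0])]
    for lo in range(510,640,10):
        q=Q[(Q[:,0]>=lo)&(Q[:,0]<lo+10)]
        if len(q): print(lo,len(q),"y",q[:,1].min(),np.median(q[:,1]),q[:,1].max(),"z",np.median(q[:,2]),q[:,2].max())
```

```text
scene ring near 208.4 ring top 217.59247286201844
base 671 [620.6 123.8] rect [613.8 124.7] [105.8 129.5] 0.8 line ang 45.727924
foot 267 [559.7  97. ] rect [550.5 120.1] [ 40.6 119.8] 9.7 line ang -80.307655
arm 194 [569.3 123.4] rect [570.2 123.6] [107.   29.4] 12.4 line ang 8.008441
handle 61 [555.6 116.7] rect [552.6 121.7] [11.9 32. ] 4.3 line ang -82.49865
htop 36 [552.6 119.9] rect [553.5 120. ] [21.6 27.8] 48.9 line ang -82.87948
510 3 y 114.04889070966715 115.17061086594293 117.09139058313599 z 196.79847687920733 206.09091740250255
520 13 y 112.23628363186384 116.16821664858173 119.90965765781021 z 202.18424639240266 210.1659014236243
530 8 y 113.70162529568393 117.0011618166377 120.23223337905324 z 200.313810754781 202.9308362317895
540 13 y 106.02260148886728 118.8505035806748 133.61951919207058 z 206.0426343702975 211.3745944947318
550 56 y 104.60818880321654 118.24968454360405 135.0515353004041 z 201.58861495809265 211.97297302335073
560 10 y 119.25641683483855 122.20569669850823 125.12238519832346 z 199.15890855000657 205.88992598042
570 10 y 120.80601067578772 124.9779
[... 1578 characters left out ...]
127.23845027274912 129.93613656761306 z 198.670674483212 200.13225912268877
570 10 y 124.87637877190609 127.77734332449785 131.58704190907395 z 198.5538318295105 202.7936509070712
580 12 y 126.0737679829979 129.38328700339827 133.11737786413443 z 199.02589307161418 200.7447090205476
590 13 y 127.50675243289386 131.6356352129843 137.5454669131433 z 200.26275037901996 204.71815321554823
600 29 y 122.79245496164985 131.48318770280372 143.13588999628354 z 203.27646927572346 209.41399118634877
610 28 y 122.42499854767298 134.56539968967076 143.87279643691727 z 203.45277916005955 207.742815494345
620 3 y 128.58807277782074 133.97921271260674 136.6321381803968 z 203.84639295514853 204.2747663157047
```

```bash
python3 -m inch '[[0,0,0,0,0,-5,-1],[0,0,0,4,-4,-1,-1],[0,0,0,4,-4,-1,-1],[0,0,0,4,-4,-1,-1],[0,0,0,3,-5,0,-1],[0,0,0,3,-5,0,-1],[0,0,0,3,-5,0,-1],[0,0,0,3,-5,0,-1],[0,0,0,2,-5,0,-1],[0,0,0,2,-5,0,-1],[0,0,0,2,-5,0,-1]]'
```

```text
t: 3.08
eef_pos: [328.7, -75.1, 294.9]
tcp_rot: [3.141, -0.001, 0.247]
ft_force: [0.9, -0.2, -0.7]
opening: 1.001
grip_force: 0.0
```

```bash
python3 -m inch '[[0,0,0.094,0,0,0,-1],[0,0,0,4.5,-3,0,-1],[0,0,0,4.5,-3,0,-1],[0,0,0,4.5,-3,0,-1],[0,0,0,4.5,-3,1,-1],[0,0,0,4.5,-3,1,-1],[0,0,0,2.3,-1.1,1,-1],[0,0,0,0,0,0,-1],[0,0,0,0,0,0,-1]]'
python3 - <<'E'
from h import *
c=env.read_camera("wrist"); save(c,"w1.png",None,1.25); print(c["position"],c["orientation"],c["fx"],c["cx"],c["cy"])
print(env.state())
for r in env.find_in(c,"grip")+env.find_in(c,"hook_tip"): print(r["score"],w(c,r["centre"]))
E
```

```text
t: 4.2
eef_pos: [548.7, 120.0, 264.9]
tcp_rot: [3.141, 0.0, 0.154]
ft_force: [-1.0, -0.1, 0.1]
opening: 0.999
grip_force: 0.0
[630.32759344 132.53437162 434.58997521] [ 2.84673033e+00  1.57283495e-03 -1.41721709e+00] 309.70691628693146 317.72638429370915 204.51475166442702
{'t': 4.25, 'joints': array([ 9.74814588e-02,  3.51527511e-01,  1.64941341e+00, -1.87372738e-04,
        1.14020376e+00,  1.51503080e+00]), 'qvel': array([-4.03592750e-03, -8.14512195e-03, -2.03734185e-03, -7.17089192e-05,
       -1.43141324e-03, -3.82531026e-04]), 'tau': array([ 3.90010010e-01, -5.15232360e+01, -2.67647213e+01,  4.63405252e-02,
       -9.14231641e-02, -2.22552080e-03]), 'eef_pos': array([548.70596928, 119.82657772, 265.18819902]), 'tcp_rot': array([ 3.14139765e+00, -4.37770083e-04,  1.53325203e-01]), 'ft_force': array([ 0.13369543, -0.26928739,  0.35678954]), 'moment': array([-0.01884122, -0.02410447,  0.00435423]), 'grip_force': 0.0, 'opening': 0.9984772639848037}
0.89 [359.42992869 181.41382116  24.55373945]
0.55 [556.21294511 121.58339847 106.71148387]
0.2 [396.18123094  16.73052681   3.45648028]
0.7 [607.25266196 125.2891064    8.65030382]
0.61 [556.44279194 123.03603458 106.47269786]
```

View pics/w1.png

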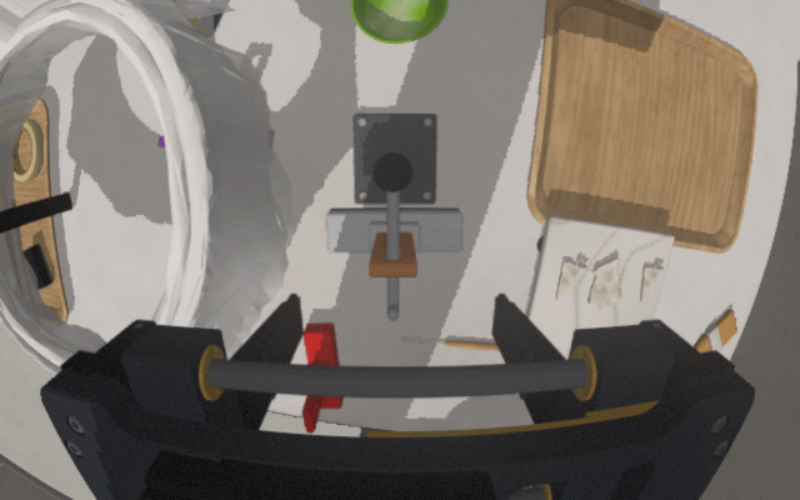

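The wrist view shows the arm and handle (393,255) centred between the open fingers at (295,300) and (503,300), square to them. The slab with its three chips is at (605,280).

```bash
cat >> h.py <<'E'
def fcloud(c):
    v,u=np.mgrid[:400,:640]; x=(u-c["cx"])/c["fx"]; y=(v-c["cy"])/c["fy"]; r=np.hypot(x,y)+1e-9
    d=c["depth"]; t=np.tan(np.minimum(r,1.5))*d
    P=np.stack([x/r*t,y/r*t,d],-1); Rm,p=T(c); return P@Rm.T+p
def rect(Q): 
    rr=cv2.minAreaRect(Q[:,:2].astype(np.float32)); return len(Q),np.round(np.median(Q,0),1),"rect",np.round(rr[0],1),np.round(rr[1],1),round(rr[2],1)
E
python3 - <<'E'
from h import *
c=env.read_camera("wrist"); P=fcloud(c); ok=c["depth"]>0; A=P; P=P[ok]; X,Y,Z=P.T
print("foot",rect(P[(X>510)&(X<595)&(Y>40)&(Y<200)&(Z>99)&(Z<112)]))
print("htop",rect(P[(X>530)&(X<575)&(Y>95)&(Y<155)&(Z>205.5)&(Z<214)]))
print("arm",rect(P[(X>564)&(X<600)&(Y>100)&(Y<150)&(Z>192)&(Z<214)]))
print("lip",rect(P[(X>500)&(X<530)&(Y>100)&(Y<150)&(Z>192)&(Z<216)]))
print("base",rect(P[(X>560)&(X<690)&(Y>60)&(Y<190)&(Z>9)&(Z<19)]))
print("slab",rect(P[(X>370)&(X<600)&(Y>-280)&(Y<-30)&(Z>29)&(Z<54)]))
for n in ["slab","chip_a"]:
    for q in env.trace(c,n)[:5]:
        m=q["mask"]&ok
        if m.sum()>20: print(n,round(q["score"],2),rect(A[m]))
E
```

```text
foot (2433, array([556.5, 121. , 107.7]), 'rect', array([553.2, 124.5]), array([ 34.4, 120.7]), 8.7)
htop (455, array([553.4, 123.7, 208.3]), 'rect', array([553. , 123.7]), array([ 9.7, 29.7]), 9.1)
arm (411, array([582.5, 128.2, 199. ]), 'rect', array([581.9, 128.5]), array([36.5,  7. ]), 8.8)
lip (146, array([525.5, 119.7, 206.3]), 'rect', array([525.2, 119.6]), array([10.1,  6.7]), 8.9)
base (3802, array([621.9, 133.7,  13.7]), 'rect', array([611.5, 133.4]), array([99.8, 91.2]), 8.7)
slab (8611, array([ 522.1, -122.3,   35.4]), 'rect', array([ 498.2, -144.6]), array([178.8, 191.2]), 3.2)
slab 0.79 (7263, array([ 524.9, -115.4,   35.1]), 'rect', array([500.6, -97. ]), array([350.1, 183.1]), 89.6)
slab 0.4 (5437, array([611.7, 129.6,  14.2]), 'rect', array([590.4, 130.2]), array([142.3,  91.2]), 8.6)
chip_a 0.86 (299, array([ 530.7, -207.2,   40.2]), 'rect', array([ 529.2, -212.4]), array([44.8, 32.1]), 16.8)
chip_a 0.62 (377, array([520. , -85.2,  40.5]), 'rect', array([516.9, -89.8]), array([45.4, 31.5]), 5.4)
chip_a 0.59 (723, array([ 514.1, -137.9,   41.6]), 'rect', array([ 516.1, -135.4]), array([59.3, 43.2]), 22.6)
```

```bash
python3 -m inch '[[0,0,0,0.5,-0.3,0,-1],[0,0,0,0,0,3,-1],[0,0,0,0,0,3,-1],[0,0,0,0,0,2.5,-1],[0,0,0,0,0,1.1,-1],[0,0,0,0,0,0,-1],[0,0,0,0,0,0,-1]]'
python3 - <<'E'
from h import *
c=env.read_camera("wrist"); save(c,"w2.png",None,1.25)
E
```

```text
t: 5.38
eef_pos: [554.3, 124.2, 169.5]
tcp_rot: [3.141, -0.001, 0.154]
ft_force: [0.5, 1.3, 0.2]
opening: 1.0
grip_force: 0.0
```

View pics/w2.png

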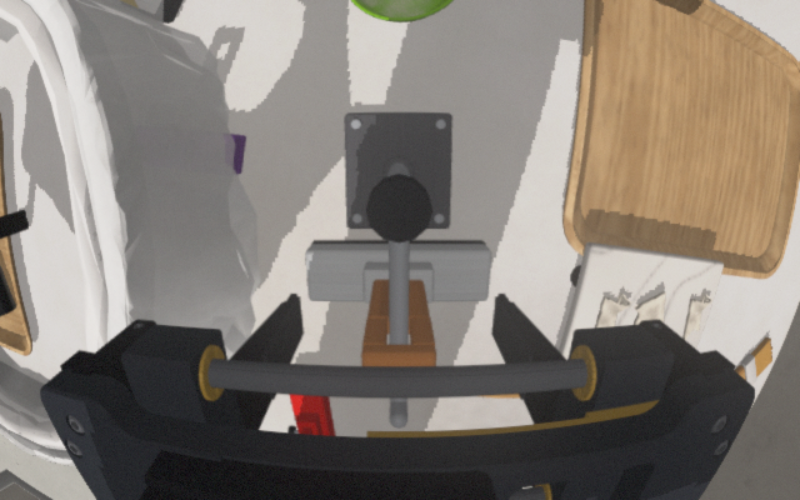

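The handle at (398,340) sits midway between the fingertips (295,300) and (503,300). I'll close.

```bash
python3 -m inch '[[0,0,0,0,0,0,0],[0,0,0,0,0,0,0.4],[0,0,0,0,0,0,1],[0,0,0,0,0,0,1],[0,0,0,0,0,0,1],[0,0,0,0,0,0,1]]'
```

```text
t: 6.18
eef_pos: [553.8, 124.1, 168.6]
tcp_rot: [3.142, 0.0, 0.154]
ft_force: [0.8, 0.9, 0.5]
opening: 0.428
grip_force: 0.0
```

```bash
python3 -m inch '[[0,0,0,0,0,0,1],[0,0,0,0,0,0,1],[0,0,0,0,0,0,1],[0,0,0,0,0,0,1]]'
```

```text
t: 6.68
eef_pos: [553.8, 124.1, 168.6]
tcp_rot: [3.142, -0.0, 0.154]
ft_force: [0.3, -0.5, -0.2]
opening: 0.316
grip_force: 30.0
```

```bash
python3 -m inch '[[0,0,0,0,0,-0.4,1],[0,0,0,0,0,-0.4,1],[0,0,0,0,0,-0.4,1],[0,0,0,0,0,0,1],[0,0,0,0,0,0,1]]'
```

```text
t: 7.3
eef_pos: [553.7, 124.1, 180.5]
tcp_rot: [3.142, 0.0, 0.154]
ft_force: [0.7, -0.2, -1.6]
opening: 0.312
grip_force: 30.0
```

```bash
python3 -m inch '[[0,0,0,0,0,-0.28,1],[0,0,0,0,0,0,1],[0,0,0,0,0,0,1]]'
python3 - <<'E'
from h import *
c=env.read_camera("wrist"); P=fcloud(c)[c["depth"]>0]; X,Y,Z=P.T
print("foot",rect(P[(X>510)&(X<595)&(Y>40)&(Y<200)&(Z>112)&(Z<128)]))
F=[env.state()["ft_force"]]; print(F)
E
```

```text
t: 7.68
eef_pos: [553.7, 124.1, 183.4]
tcp_rot: [3.142, 0.0, 0.154]
ft_force: [0.9, 0.0, -2.6]
opening: 0.314
grip_force: 30.0
foot (4532, array([558. , 132. , 122.4]), 'rect', array([553. , 124.3]), array([ 36.2, 120.7]), 9.0)
[array([-0.18517301,  0.57010386, -3.08769176])]
```

```bash
python3 -m inch '[[0,0,0,-0.8,0,0,1],[0,0,0,-0.8,0,0,1],[0,0,0,-0.8,0,0,1],[0,0,0,0,0,0,1]]'; python3 -m inch '[[0,0,0,-0.8,0,0,1],[0,0,0,-0.8,0,0,1],[0,0,0,-0.8,0,0,1],[0,0,0,-1,0,0,1],[0,0,0,-1,0,0,1],[0,0,0,-1,0,0,1],[0,0,0,0,0,0,1]]'
```

```text
t: 8.22
eef_pos: [529.5, 120.4, 183.6]
tcp_rot: [3.142, -0.0, 0.154]
ft_force: [1.0, -0.3, -3.3]
opening: 0.315
grip_force: 30.0
t: 9.1
eef_pos: [476.0, 112.1, 183.5]
tcp_rot: [3.142, 0.0, 0.154]
ft_force: [0.6, 0.6, -2.5]
opening: 0.312
grip_force: 30.0
```

```bash
python3 -m inch '[[0,0,0.098,0,0,0,1],[0,0,0,-0.6,2,0,1],[0,0,0,-0.6,3.5,0,1],[0,0,0,-0.6,3.5,0,1],[0,0,0,-0.6,3.5,0,1],[0,0,0,-0.6,3.5,0,1],[0,0,0,-0.6,3.5,1,1],[0,0,0,-0.5,2.2,1,1],[0,0,0,0,1.0,1.0,1],[0,0,0,0,0,1,1],[0,0,0,0,0,0,1],[0,0,0,0,0,0,1]]'
python3 - <<'E'
from h import *
c=env.read_camera("wrist"); A=fcloud(c); ok=c["depth"]>0; P=A[ok]; X,Y,Z=P.T
e=env.state()["eef_pos"]; print(e,env.state()["ft_force"])
print("foot",rect(P[(abs(X-e[0])<28)&(abs(Y-e[1])<75)&(Z>74)&(Z<92)]))
s=P[(X>370)&(X<600)&(Y>-280)&(Y<-30)&(Z>29)&(Z<54)]
print("slab",rect(s))
k=np.argmax  # chips: pixels clearly above slab
ch=(A[...,2]>40.5)&(A[...,2]<52)&ok&(A[...,0]>470)&(A[...,0]<590)&(A[...,1]>-245)&(A[...,1]<-45)
n,l,st,ce=cv2.connectedComponentsWithStats(cv2.medianBlur(ch.astype(np.uint8),3))
for i in range(1,n):
    if st[i,4]>60: print(rect(A[l==i]))
save(c,"w3.png",None,1.25)
E
```

```text
t: 10.6
eef_pos: [448.6, -116.1, 143.6]
tcp_rot: [3.142, -0.0, 0.057]
ft_force: [0.3, 0.8, -2.6]
opening: 0.315
grip_force: 30.0
[ 448.66933812 -116.23819084  143.69946089] [-0.50893934 -0.02058715 -2.2086431 ]
foot (4722, array([ 453.8, -115.4,   82.7]), 'rect', array([ 447.9, -116. ]), array([ 36.1, 120.6]), 3.3)
slab (29890, array([ 518.6, -147.5,   35.8]), 'rect', array([ 497.4, -145.1]), array([180.2, 190.6]), 2.9)
(2660, array([ 513.6, -140.8,   42.2]), 'rect', array([ 514.9, -137. ]), array([60.7, 47.1]), 25.4)
(979, array([518.3, -86.3,  41.2]), 'rect', array([514.1, -93.9]), array([46.5, 37.8]), 4.3)
(632, array([ 534.1, -208.8,   41. ]), 'rect', array([ 532.1, -208. ]), array([31.2, 38.6]), 86.4)
```

View pics/w3.png

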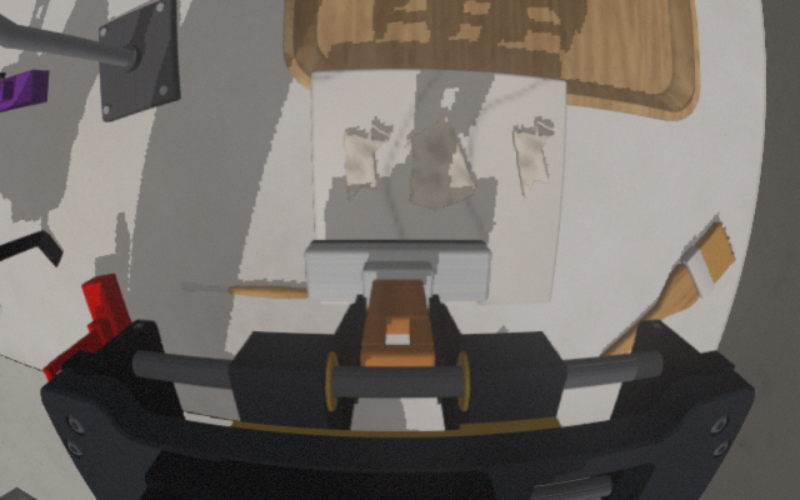

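The foot (397,270) is square to the slab, and the chips show at (360,155), (440,165) and (532,155). The foot spans the first two. Next I'll feel for the slab.

```bash
python3 -m inch '[[0,0,0,0,0,0.8,1],[0,0,0,0,0,0.5,1],[0,0,0,0,0,0.2,1],[0,0,0,0,0,0,1],[0,0,0,0,0,0,1]]';python3 -m inch '[[0,0,0,0,0,0.1,1],[0,0,0,0,0,0,1]]';python3 -m inch '[[0,0,0,0,0,0.1,1],[0,0,0,0,0,0,1]]'
```

```text
t: 11.28
eef_pos: [448.5, -116.8, 128.5]
tcp_rot: [3.141, -0.0, 0.056]
ft_force: [0.2, 0.3, -3.0]
opening: 0.313
grip_force: 30.0
t: 11.52
eef_pos: [448.4, -116.8, 127.4]
tcp_rot: [3.141, -0.0, 0.056]
ft_force: [0.2, -0.6, -2.4]
opening: 0.314
grip_force: 30.0
t: 11.78
eef_pos: [448.4, -116.8, 126.4]
tcp_rot: [3.142, 0.0, 0.056]
ft_force: [1.3, 0.1, -2.3]
opening: 0.314
grip_force: 30.0
```

```bash
python3 -m inch '[[0,0,0,0,0,0.05,1],[0,0,0,0,0,0,1]]'
```

```text
t: 12.02
eef_pos: [448.4, -116.8, 125.9]
tcp_rot: [3.141, 0.0, 0.056]
ft_force: [0.0, -0.0, -2.4]
opening: 0.316
grip_force: 30.0
```

```bash
for i in 1 ; do python3 -m inch '[[0,0,0,0,0,0.05,1],[0,0,0,0,0,0,1]]'; done; python3 -m inch '[[0,0,0,0,0,0.05,1],[0,0,0,0,0,0,1]]'
```

```text
t: 12.28
eef_pos: [448.4, -116.8, 125.4]
tcp_rot: [3.142, 0.0, 0.056]
ft_force: [-0.3, 0.2, -3.0]
opening: 0.315
grip_force: 30.0
t: 12.52
eef_pos: [448.4, -116.8, 124.9]
tcp_rot: [3.142, 0.0, 0.056]
ft_force: [0.2, 0.4, -2.8]
opening: 0.315
grip_force: 30.0
```

```bash
python3 -m inch '[[0,0,0,0,0,0.05,1],[0,0,0,0,0,0,1]]'
```

```text
t: 12.78
eef_pos: [448.4, -116.8, 124.5]
tcp_rot: [3.141, -0.0, 0.056]
ft_force: [0.1, 0.5, -2.3]
opening: 0.31
grip_force: 30.0
```

```bash
python3 -m inch '[[0,0,0,0,0,0.05,1],[0,0,0,0,0,0,1]]'
```

```text
t: 13.02
eef_pos: [448.5, -116.9, 124.4]
tcp_rot: [3.141, -0.001, 0.056]
ft_force: [-2.8, -0.5, 6.2]
opening: 0.314
grip_force: 30.0
```

```bash
python3 -m inch '[[0,0,0,0,0,0.05,1],[0,0,0,0,0,0,1]]'
```

```text
t: 13.28
eef_pos: [448.6, -116.9, 124.4]
tcp_rot: [3.141, -0.001, 0.056]
ft_force: [-3.0, 1.1, 13.0]
opening: 0.311
grip_force: 30.0
```

```bash
python3 -m inch '[[0,0,0,0,0,0.05,1],[0,0,0,0,0,0,1]]'
```

```text
t: 13.52
eef_pos: [448.7, -116.9, 124.3]
tcp_rot: [3.141, -0.001, 0.056]
ft_force: [-4.6, 1.2, 21.2]
opening: 0.316
grip_force: 30.0
```

That is past 10 N, so I'll back off.

```bash
python3 -m inch '[[0,0,0,0,0,-0.09,1],[0,0,0,0,0,0,1],[0,0,0,0,0,0,1]]'
```

```text
t: 13.9
eef_pos: [448.6, -116.9, 124.4]
tcp_rot: [3.141, -0.001, 0.056]
ft_force: [-3.1, 0.1, 9.8]
opening: 0.311
grip_force: 30.0
```

```bash
python3 -m inch '[[0,0,0,0.3,0,-0.02,1],[0,0,0,0.3,0,0,1],[0,0,0,0.3,0,0,1]]'
```

```text
t: 14.28
eef_pos: [457.0, -116.4, 124.5]
tcp_rot: [3.141, 0.001, 0.056]
ft_force: [-5.6, -1.3, 12.0]
opening: 0.314
grip_force: 30.0
```

```bash
python3 -m inch '[[0,0,0,0.5,0,-0.03,1],[0,0,0,0.5,0,0,1],[0,0,0,0.5,0,0,1],[0,0,0,0.5,0,0,1]]'
python3 - <<'E'
from h import *
c=env.read_camera("wrist"); A=fcloud(c); ok=c["depth"]>0; P=A[ok]; X,Y,Z=P.T
s=env.state();e=s["eef_pos"]; print(e,s["ft_force"],s["moment"])
f=P[(abs(X-e[0])<28)&(abs(Y-e[1])<75)&(Z>55)&(Z<72)]
print("foot",rect(f)); f=f[f[:,0]>e[0]+8]
a=np.linalg.lstsq(np.c_[f[:,:2]-f[:,:2].mean(0),np.ones(len(f))],f[:,2],rcond=None)[0]; print("top slope",a)
E
```

```text
t: 14.78
eef_pos: [476.8, -115.0, 124.3]
tcp_rot: [-3.141, 0.002, 0.056]
ft_force: [-5.0, -0.2, 5.8]
opening: 0.311
grip_force: 30.0
[ 477.366814   -115.06767145  124.35040582] [-2.18595686  0.51505335  4.73047095] [0.09894967 0.71400255 0.02690585]
foot (3486, array([ 468.5, -119.9,   64.6]), 'rect', array([ 462.5, -115.4]), array([ 29.4, 120.8]), 2.0)
top slope [0. 0. 0.]<stdin>:6: RuntimeWarning: Mean of empty slice.
  ret = um.true_divide(
```

Run:
```python
from h import *
c=env.read_camera("wrist"); A=fcloud(c); ok=c["depth"]>0; P=A[ok]; X,Y,Z=P.T
s=env.state();e=s["eef_pos"]; print(e,s["ft_force"],s["moment"])
f=P[(abs(X-e[0]+8)<32)&(abs(Y-e[1])<75)&(Z>50)&(Z<85)]
u=(f[:,0]-e[0])*np.cos(.056)+(f[:,1]-e[1])*np.sin(.056)
for lo in range(-40,30,4):
    k=(u>=lo)&(u<lo+4)
    if k.sum()>20: print(lo,k.sum(),np.round(np.percentile(f[k,2],[10,50,90]),1))
save(c,"w4.png",(180,100,460,330),2.5)
```

```text
[ 477.29763144 -115.0802527   124.33428763] [-2.36131133  0.53431145  5.76860826] [ 0.07671839  0.61888073 -0.00294221]
-36 174 [67.1 68.  68.8]
-32 248 [67.  67.9 68.8]
-28 271 [66.2 67.2 68. ]
-24 326 [65.6 66.6 67.6]
-20 388 [65.  65.9 67.1]
-16 415 [64.3 65.4 67.1]
-12 698 [64.  65.2 82.2]
-8 1179 [63.4 64.9 81.1]
-4 1093 [54.3 61.7 63.8]
```

View pics/w4.png

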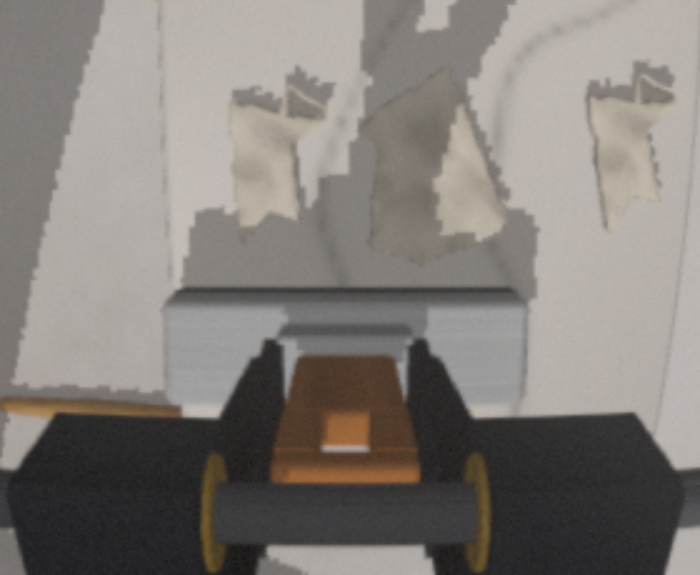

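The foot has pivoted in the pads by about 9°, front edge down, with chips still ahead of it at (265,160), (435,170) and (625,150). I'll lift a little, level it and set it down flat. Then I'll regrip lower on the handle, since the shorter lever should stop the pivoting.

```bash
python3 -m inch '[[0,0,0,0,0,-0.6,1],[0,0,0,-1.7,0,0,1],[0,0.08,0,0,0,0,1],[0,0.07,0,0,0,0,1],[0,0,0,0,0,0,1],[0,0,0,0,0,0,1]]'
cat > foot.py <<'E'
from h import *
c=env.read_camera("wrist"); A=fcloud(c); ok=c["depth"]>0; P=A[ok]; X,Y,Z=P.T
s=env.state();e=s["eef_pos"]; print(np.round(e,1),s["tcp_rot"],s["ft_force"],s["moment"])
yaw=.056
m=np.zeros((400,640),bool)
for q in env.trace(c,"scraper"):
    if q["mask"][150:240,250:390].sum()>2000: m=q["mask"]; break
f=A[m&ok]; d=f[:,:2]-e[:2]; u=d@[np.cos(yaw),np.sin(yaw)]; v=d@[-np.sin(yaw),np.cos(yaw)]
k=(abs(v)>25)&(abs(v)<56)&(abs(u)<45)&(f[:,2]>40)
zt=np.median(f[k,2]); k&=abs(f[k,2].mean()-f[:,2])<8
C=np.c_[u[k],v[k],np.ones(k.sum())]; z=f[k,2]
for _ in range(4):
    a=np.linalg.lstsq(C,z,rcond=None)[0]; r=abs(C@a-z)<1.5; C=C[r]; z=z[r]
print("foot top z",zt,"u range",np.percentile(C[:,0],[1,99]),"slope u,v",a[:2],len(z))
E
python3 foot.py
```

```text
t: 15.62
eef_pos: [460.2, -116.2, 130.5]
tcp_rot: [3.141, -0.149, 0.056]
ft_force: [0.1, 0.2, -2.8]
opening: 0.314
grip_force: 30.0
[ 460.4 -116.2  130.4] [ 3.1413353  -0.14915317  0.05588476] [ 0.10013321  0.37270934 -2.55955741] [ 0.01877971  0.1258808  -0.01634589]
foot top z 69.78560222696403 u range [-25.35760056   7.56520713] slope u,v [-0.01916516  0.00108458] 2298
```

```bash
python3 -m inch '[[0,0.02,0,0,0,0,1],[0,0,0,-0.07,0,0.39,1],[0,0,0,0,0,0,1],[0,0,0,0,0,0,1]]'; python3 -m inch '[[0,0,0,-0.01,0,0.05,1],[0,0,0,0,0,0,1]]'
```

```text
t: 16.23
eef_pos: [460.4, -116.1, 126.2]
tcp_rot: [-3.142, -0.17, 0.056]
ft_force: [0.4, -0.1, -1.9]
opening: 0.311
grip_force: 30.0
t: 16.48
eef_pos: [460.3, -116.1, 125.8]
tcp_rot: [3.142, -0.17, 0.056]
ft_force: [0.1, -0.4, -3.5]
opening: 0.319
grip_force: 30.0
```

```bash
python3 -m inch '[[0,0,0,-0.01,0,0.05,1],[0,0,0,0,0,0,1]]'
```

```text
t: 16.73
eef_pos: [460.3, -116.1, 125.3]
tcp_rot: [3.142, -0.17, 0.056]
ft_force: [-0.1, -0.1, -1.8]
opening: 0.313
grip_force: 30.0
```

```bash
python3 -m inch '[[0,0,0,-0.01,0,0.06,1],[0,0,0,0,0,0,1]]'
```

```text
t: 16.98
eef_pos: [460.3, -116.1, 124.7]
tcp_rot: [3.142, -0.17, 0.056]
ft_force: [-0.7, -0.6, -3.9]
opening: 0.312
grip_force: 30.0
```

```bash
python3 -m inch '[[0,0,0,-0.01,0,0.05,1],[0,0,0,0,0,0,1]]'
```

```text
t: 17.23
eef_pos: [460.5, -116.1, 124.5]
tcp_rot: [3.141, -0.171, 0.056]
ft_force: [-1.3, 0.4, 4.6]
opening: 0.315
grip_force: 30.0
```

```bash
python3 -m inch '[[0,0,0,0,0,0.02,1],[0,0,0,0,0,0,1],[0,0,0,0,0,0,1],[0,0,0,0,0,0,0.1],[0,0,0,0,0,0,0],[0,0,0,0,0,0,0],[0,0,0,0,0,0,0]]'; python3 foot.py
```

```text
t: 18.1
eef_pos: [460.4, -116.1, 124.0]
tcp_rot: [3.142, -0.17, 0.056]
ft_force: [0.7, 0.3, 0.7]
opening: 0.503
grip_force: 0.0
[ 460.3 -116.1  124. ] [ 3.14154961 -0.16993486  0.05577643] [ 0.26940288  0.33276869 -0.61799627] [ 0.0068026   0.17866629 -0.02680096]
foot top z 63.46046632091986 u range [-23.42389462   9.64477294] slope u,v [-0.01443021  0.00176968] 2047
```

```bash
python3 -m inch '[[0,-0.09,0,0,0,0,0],[0,-0.08,0,0,0,0,0],[0,0,0,-0.4,0,0,0],[0,0,0,0,0,1.6,0],[0,0,0,0,0,1.6,0],[0,0,0,0,0,0,0],[0,0,0,0,0,0,1],[0,0,0,0,0,0,1],[0,0,0,0,0,0,1],[0,0,0,0,0,0,1]]'; python3 foot.py
```

```text
t: 19.45
eef_pos: [456.5, -116.4, 92.6]
tcp_rot: [3.141, -0.001, 0.056]
ft_force: [-1.8, -0.2, 6.4]
opening: 0.311
grip_force: 30.0
[ 456.5 -116.4   92.5] [ 3.14115051e+00 -8.14118759e-04  5.58496452e-02] [-1.32854444 -0.41232385  5.69532512] [ 0.08701939  0.26991427 -0.07731136]
foot top z 63.43251361501842 u range [-19.13995941  13.73213555] slope u,v [-0.02684263  0.0019398 ] 2965
```

```bash
python3 -m inch '[[0,0,0,0.3,0,0,1],[0,0,0,0.4,0,0,1],[0,0,0,0.4,0,0,1]]'; python3 -m inch '[[0,0,0,0.4,0,0,1],[0,0,0,0.4,0,0,1]]';  python3 foot.py
```

```text
t: 19.92
eef_pos: [466.1, -115.5, 92.6]
tcp_rot: [-3.141, 0.003, 0.056]
ft_force: [-9.5, -1.5, 13.8]
opening: 0.312
grip_force: 30.0
t: 20.18
eef_pos: [474.1, -115.0, 92.5]
tcp_rot: [-3.141, 0.002, 0.056]
ft_force: [-7.6, -0.2, 12.8]
opening: 0.315
grip_force: 30.0
[ 474.7 -115.1   92.5] [-3.14123099e+00  1.74491400e-03  5.61462009e-02] [-6.41351657  1.14256993 11.35901972] [0.15563841 1.49086796 0.04211835]
foot top z 64.16068999782394 u range [-24.25323176   7.59137275] slope u,v [-0.08568641  0.00214307] 2926
```

```bash
python3 -m inch '[[0,0,0,0,0,-0.05,1],[0,0.06,0,-0.5,0,0,1],[0,0,0,0,0,0,1],[0,0,0,0,0,0,1]]';  python3 foot.py
```

```text
t: 20.78
eef_pos: [470.6, -115.7, 92.6]
tcp_rot: [3.141, -0.059, 0.056]
ft_force: [-0.1, -0.7, -2.5]
opening: 0.313
grip_force: 30.0
[ 470.7 -115.6   92.5] [ 3.14146724 -0.05930413  0.05583502] [-0.43929732  1.03577491 -2.96100081] [ 0.01667051  0.03413763 -0.03479369]
foot top z 63.826028636715336 u range [-21.99040111  10.04298861] slope u,v [-0.02810754  0.00150592] 2817
```

```bash
python3 -m inch '[[0,0,0,0,0,0.05,1],[0,0,0,0,0,0,1]]'
```

```text
t: 21.12
eef_pos: [470.7, -115.6, 92.2]
tcp_rot: [3.141, -0.06, 0.056]
ft_force: [-0.5, -0.1, 2.6]
opening: 0.313
grip_force: 30.0
```

```bash
python3 -m inch '[[0,0,0,0.4,0,0.034,1],[0,0,0,0.5,0,0.03,1],[0,0,0,0.5,0,0.03,1]]'; python3 foot.py
```

```text
t: 21.5
eef_pos: [484.1, -114.6, 92.1]
tcp_rot: [-3.141, -0.059, 0.056]
ft_force: [-0.2, -0.1, 3.6]
opening: 0.306
grip_force: 30.0
[ 484.8 -114.7   92.1] [ 3.14151793 -0.05966118  0.05587695] [-0.95565285  0.28311653  3.0294916 ] [ 0.16458504  0.24789639 -0.01458685]
foot top z 63.520535209567754 u range [-22.65426383   8.57709175] slope u,v [-0.03287399  0.00175507] 2814
```

```bash
python3 -m inch '[[0,0,0,0.5,0,0.04,1],[0,0,0,0.5,0,0.03,1],[0,0,0,0.5,0,0.03,1],[0,0,0,0.5,0,0.03,1]]'; python3 foot.py
```

```text
t: 22.1
eef_pos: [503.6, -113.5, 92.1]
tcp_rot: [-3.141, -0.058, 0.056]
ft_force: [-7.1, -0.4, 13.2]
opening: 0.313
grip_force: 30.0
[ 504.4 -113.6   92.1] [-3.1414539  -0.0590902   0.05588735] [-4.64252244  2.34574852  8.91066229] [ 0.36722148  0.96882095 -0.00384156]
foot top z 63.68770709254932 u range [-22.5272146    6.34502352] slope u,v [-0.0603376   0.00247346] 2459
```

```bash
python3 -m inch '[[0,0.03,0,0.2,0,-0.03,1],[0,0,0,0.5,0,0.045,1],[0,0,0,0.5,0,0.045,1],[0,0,0,0.5,0,0.045,1]]'; python3 foot.py
```

```text
t: 22.7
eef_pos: [521.9, -112.7, 92.1]
tcp_rot: [3.142, -0.09, 0.056]
ft_force: [-0.3, -0.5, -1.8]
opening: 0.314
grip_force: 30.0
[ 522.5 -112.7   92.2] [ 3.14128903 -0.09048151  0.05594615] [ 0.43490315 -0.00523611 -3.76505231] [0.03855394 0.06180022 0.0167608 ]
foot top z 63.50702142694654 u range [-21.57886463   7.4747568 ] slope u,v [-0.03273169  0.00149635] 2422
```

```bash
python3 -m inch '[[0,0,0,0,0,0.06,1],[0,0,0,0.5,0,0.045,1],[0,0,0,0.5,0,0.045,1],[0,0,0,0.5,0,0.045,1]]'
```

```text
t: 23.3
eef_pos: [535.8, -111.7, 92.0]
tcp_rot: [-3.141, -0.088, 0.056]
ft_force: [-6.0, 0.1, 7.2]
opening: 0.312
grip_force: 30.0
```

```bash
python3 -m inch '[[0,0,0,0.5,0,0.03,1],[0,0,0,0.5,0,0.045,1],[0,0,0,0.5,0,0.045,1]]'; python3 foot.py
python3 - <<'E'
from h import *
c=env.read_camera("wrist"); save(c,"w5.png",(100,0,540,330),1.6)
E
```

```text
t: 23.68
eef_pos: [551.2, -110.9, 92.0]
tcp_rot: [-3.141, -0.089, 0.056]
ft_force: [-4.8, -0.9, 6.3]
opening: 0.314
grip_force: 30.0
[ 551.9 -111.    92. ] [ 3.14153661 -0.0897377   0.05585304] [-2.76621114  0.51869629  5.69105685] [0.10398864 0.73264927 0.01932646]
foot top z 63.42512782502649 u range [-21.07075726   7.27034772] slope u,v [-0.03085454  0.00190564] 2423
```

View pics/w5.png

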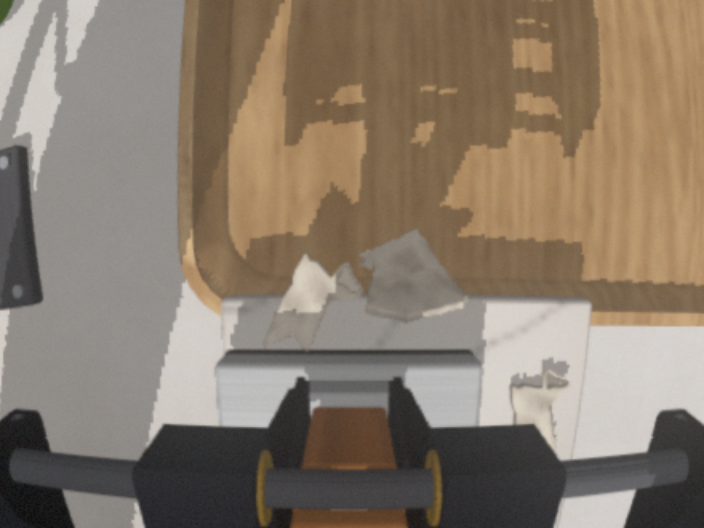

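The two chips at (305,295) and (410,280) now overhang the tray, and the third is untouched at (540,395). Keep pushing.

```bash
python3 -m inch '[[0,0,0,0.5,0,0.045,1],[0,0,0,0.5,0,0.045,1],[0,0,0,0.5,0,0.045,1]]'; python3 foot.py
```

```text
t: 24.2
eef_pos: [566.4, -110.1, 92.0]
tcp_rot: [-3.142, -0.089, 0.056]
ft_force: [-4.6, -1.4, 6.8]
opening: 0.314
grip_force: 30.0
[ 567.  -110.1   92. ] [ 3.14152169 -0.08987437  0.0558396 ] [-1.72365456  0.39712646  6.90502683] [0.13049924 0.6300276  0.06443426]
foot top z 63.44010525446609 u range [-21.58417792   7.26981977] slope u,v [-0.03582242  0.00162039] 2438
```

```bash
python3 -m inch '[[0,0,0,0.5,0,0.045,1],[0,0,0,0.5,0,0.045,1],[0,0,0,0.5,0,0.045,1],[0,0,0,0.5,0,0.045,1],[0,0,0,0.3,0,0.025,1],[0,0,0,0,0,0,1]]'
python3 - <<'E'
from h import *
c=env.read_camera("wrist"); save(c,"w6.png",(100,0,540,330),1.6)
E
```

```text
t: 25.05
eef_pos: [589.8, -108.9, 92.0]
tcp_rot: [3.141, -0.09, 0.056]
ft_force: [-2.2, 0.4, 4.0]
opening: 0.312
grip_force: 30.0
```

View pics/w6.png

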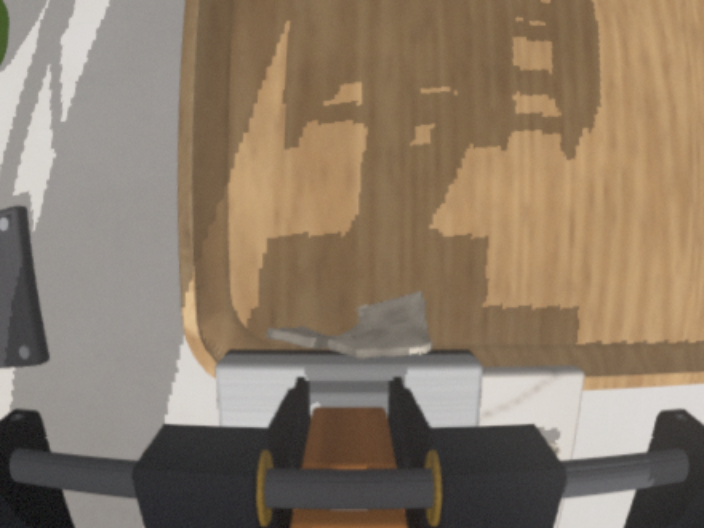

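Both chips have tipped into the tray ahead of the foot, around (380,330). I'll lift, go back and line up behind the third.

```bash
python3 -m inch '[[0,0,0,0,0,-1,1],[0,0,0,-0.3,0,-2,1],[0,0,0,-3.0,0.5,-0.27,1],[0,0,0,-4,2.5,-0.36,1],[0,0,0,-3.5,2.5,-0.36,1],[0,0,0,-1.2,2.1,-0.1,1],[0,0,0,0,0,0,1],[0,0,0,0,0,0,1]]'; python3 foot.py
python3 - <<'E'
from h import *
c=env.read_camera("wrist"); save(c,"w7.png",(100,0,540,330),1.6)
E
```

```text
t: 26.1
eef_pos: [471.2, -191.5, 122.4]
tcp_rot: [3.141, -0.091, 0.056]
ft_force: [0.7, -0.0, -2.9]
opening: 0.318
grip_force: 30.0
[ 471.3 -191.2  122.3] [ 3.14123709 -0.0905892   0.05627361] [ 0.50749142 -0.28124512 -3.0368873 ] [-0.01073886  0.11618478  0.033322  ]
foot top z 93.87270574327908 u range [-20.98854166   7.89342621] slope u,v [-0.03602003  0.00085355] 2325
```

View pics/w7.png

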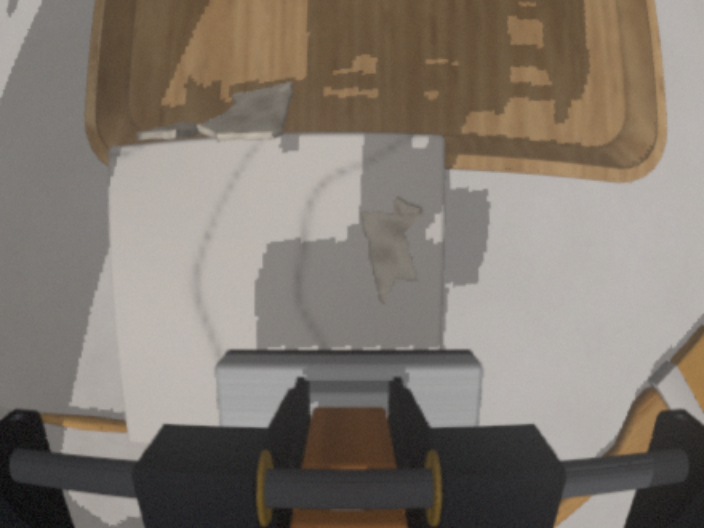

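The slab is clear except for the third chip at (390,245), which lies within the foot's width (217–480). The first two are at the near side of the tray at (165,132) and (250,110).

```bash
python3 -m inch '[[0,0,0,-0.13,0,1.4,1],[0,0,0,-0.13,0,1.49,1],[0,0,0,0,0,0,1],[0,0,0,0,0,0,1]]';python3 - <<'E'
from h import *
c=env.read_camera("wrist"); A=fcloud(c); ok=c["depth"]>0
for q in env.trace(c,"chip_a")[:5]:
    m=q["mask"]&ok
    if m.sum()>20: print(round(q["score"],2),rect(A[m]),np.percentile(A[m][:,2],[5,50,95]))
P=A[ok];X,Y,Z=P.T
print("near strip", rect(P[(X>592)&(X<660)&(Y>-170)&(Y<-40)&(Z>7)&(Z<50)]))
k=(X>592)&(X<640)&(Y>-170)&(Y<-50)&(Z>7)
for lo in range(-170,-50,10):
    q=P[k&(Y>=lo)&(Y<lo+10)]
    if len(q): print(lo,len(q),np.round([q[:,0].min(),q[:,0].max(),q[:,2].max()],1))
E
```

```text
t: 26.75
eef_pos: [470.7, -191.3, 92.2]
tcp_rot: [-3.141, -0.089, 0.056]
ft_force: [-1.0, -0.2, -3.3]
opening: 0.315
grip_force: 30.0
0.91 (1801, array([ 530.5, -209.4,   40.9]), 'rect', array([ 528.4, -213.1]), array([52.1, 31.5]), 14.4) [36.9812603  40.90491913 42.28666486]
0.87 (1654, array([ 596.4, -131.5,   30.5]), 'rect', array([ 601.8, -121.6]), array([43.1, 56. ]), 2.7) [ 8.02052577 30.53219477 47.27244633]
0.65 (295, array([586.6, -86.1,  41.4]), 'rect', array([589.8, -84.4]), array([13.9, 26.3]), 0.3) [20.04659439 41.39523716 46.97779272]
near strip (1136, array([ 602.6, -129.8,   19.7]), 'rect', array([607.8, -94.7]), array([109.3,  31.6]), 90.0)
-150 295 [592.  623.6  37.9]
-140 266 [592.1 620.9  36.5]
-130 248 [592.3 619.2  36.2]
-120 144 [592.  616.7  36. ]
-110 25 [592.  598.4  36.1]
-100 13 [592.4 596.8  25.3]
-90 38 [592.3 599.1  28.1]
-80 9 [592.  596.6  31.2]
```

Chips a and b are leaning against the slab edge, with their tops at about z 47. So I'll push further over the edge this time and sweep those two again afterwards.

```bash
python3 -m inch '[[0,0,0,0,0,0.05,1],[0,0,0,0,0,0,1],[0,0,0,0.4,0,0.036,1],[0,0,0,0.5,0,0.045,1],[0,0,0,0.5,0,0.045,1]]'
```

```text
t: 27.48
eef_pos: [485.4, -190.9, 92.3]
tcp_rot: [3.141, -0.09, 0.056]
ft_force: [0.9, 0.1, -2.7]
opening: 0.312
grip_force: 30.0
```

```bash
python3 -m inch '[[0,0,0,0,0,0.05,1],[0,0,0,0,0,0,1]]'
```

```text
t: 27.72
eef_pos: [484.9, -190.8, 91.7]
tcp_rot: [-3.142, -0.09, 0.056]
ft_force: [-0.2, 0.3, -4.0]
opening: 0.316
grip_force: 30.0
```

```bash
python3 -m inch '[[0,0,0,0,0,0.04,1],[0,0,0,0,0,0,1]]'
```

```text
t: 27.98
eef_pos: [484.9, -190.8, 91.4]
tcp_rot: [3.142, -0.09, 0.056]
ft_force: [-1.1, 0.1, -2.4]
opening: 0.318
grip_force: 30.0
```

```bash
python3 -m inch '[[0,0,0,0,0,0.04,1],[0,0,0,0,0,0,1]]'
```

```text
t: 28.22
eef_pos: [485.0, -190.9, 91.0]
tcp_rot: [3.142, -0.09, 0.056]
ft_force: [0.6, -0.0, -2.4]
opening: 0.315
grip_force: 30.0
```

```bash
python3 foot.py;  python3 -m inch '[[0,0,0,0,0,0.04,1],[0,0,0,0,0,0,1]]'
```

```text
[ 485.  -190.8   91. ] [ 3.14155568 -0.08994707  0.05579939] [-0.19310685 -0.33431657 -2.58099413] [-0.00039825  0.08746032 -0.01927359]
foot top z 63.74410385204189 u range [-20.36098718   8.23318712] slope u,v [-0.03476335  0.00168218] 2425
t: 28.58
eef_pos: [485.1, -190.9, 90.7]
tcp_rot: [3.141, -0.09, 0.056]
ft_force: [0.1, -0.5, -2.4]
opening: 0.314
grip_force: 30.0
```

```bash
python3 -m inch '[[0,0,0,0,0,0.04,1],[0,0,0,0,0,0,1]]'
```

```text
t: 28.82
eef_pos: [485.2, -190.9, 90.6]
tcp_rot: [3.141, -0.09, 0.056]
ft_force: [-1.3, 0.5, 6.6]
opening: 0.314
grip_force: 30.0
```

```bash
python3 -m inch '[[0,0,0,0.4,0,0.025,1],[0,0,0,0.5,0,0.045,1],[0,0,0,0.5,0,0.045,1],[0,0,0,0.5,0,0.045,1]]'; python3 foot.py
```

```text
t: 29.32
eef_pos: [504.2, -189.8, 90.6]
tcp_rot: [3.141, -0.09, 0.056]
ft_force: [-3.5, -1.2, 9.2]
opening: 0.312
grip_force: 30.0
[ 504.9 -189.9   90.6] [ 3.14112378 -0.09051142  0.05588027] [-2.0645375  -0.49075366  4.23541286] [ 0.17414311  0.31637194 -0.01088449]
foot top z 63.46638266852345 u range [-20.7804635    6.69515712] slope u,v [-0.04353843  0.00179401] 2415
```

```bash
python3 -m inch '[[0,0,0,0.5,0,0.045,1],[0,0,0,0.5,0,0.045,1],[0,0,0,0.5,0,0.045,1],[0,0,0,0.5,0,0.045,1]]'; python3 -m inch '[[0,0,0,0.5,0,0.045,1],[0,0,0,0.5,0,0.045,1],[0,0,0,0.5,0,0.045,1],[0,0,0,0.5,0,0.045,1]]'; python3 foot.py
```

```text
t: 29.92
eef_pos: [523.8, -188.6, 90.7]
tcp_rot: [-3.142, -0.089, 0.056]
ft_force: [-3.1, 0.3, 3.6]
opening: 0.313
grip_force: 30.0
t: 30.42
eef_pos: [543.8, -187.5, 90.6]
tcp_rot: [-3.141, -0.089, 0.056]
ft_force: [-8.1, 0.1, 10.7]
opening: 0.313
grip_force: 30.0
[ 544.5 -187.5   90.6] [ 3.14154835 -0.08963958  0.05598021] [-3.00083358  1.1127475   7.55703387] [0.16073372 0.74083226 0.04821264]
  return _methods._mean(a, axis=axis, dtype=dtype,
  ret = ret.dtype.type(ret / rcount)
foot.py:10: RuntimeWarning: Mean of empty slice.
  zt=np.median(f[k,2]); k&=abs(f[k,2].mean()-f[:,2])<8
Traceback (most recent call last):
  File "foot.py", line 14, in <module>
    print("foot top z",zt,"u range",np.percentile(C[:,0],[1,99]),"slope u,v",a[:2],len(z))
                                    ~~~~~~~~~~~~~^^^^^^^^^^^^^^^
IndexError: index -1 is out of bounds for axis 0 with size 0
```

```bash
python3 -m inch '[[0,0,0,0.5,0,0.035,1],[0,0,0,0.5,0,0.045,1],[0,0,0,0.5,0,0.045,1],[0,0,0,0.5,0,0.045,1]]'; python3 -m inch '[[0,0,0,0.5,0,0.045,1],[0,0,0,0.5,0,0.045,1],[0,0,0,0.5,0,0.04,1],[0,0,0,0.5,0,0.04,1],[0,0,0,0.5,0,0.04,1]]'
```

```text
t: 31.02
eef_pos: [563.9, -186.3, 90.6]
tcp_rot: [-3.141, -0.089, 0.056]
ft_force: [-8.6, -1.2, 9.6]
opening: 0.315
grip_force: 30.0
t: 31.65
eef_pos: [589.2, -185.0, 90.5]
tcp_rot: [-3.142, -0.089, 0.056]
ft_force: [-1.0, -0.2, 0.2]
opening: 0.313
grip_force: 30.0
```

```bash
python3 -m inch '[[0,0,0,0.6,0,0.04,1],[0,0,0,0.6,0,0.045,1],[0,0,0,0.6,0,0.045,1],[0,0,0,0.6,0,0.045,1],[0,0,0,0,0,0,1]]'; python3 -m inch '[[0,0,0,0,0,-0.6,1],[0,0,0,-2,0,-1.2,1],[0,0,0,-4,-1.5,-0.36,1],[0,0,0,0,-3,0,1],[0,0,0,0,-3,0,1],[0,0,0,0,0,0,1],[0,0,0,0,0,0,1]]'
cat > ch.py <<'E'
from h import *
import sys
c=env.read_camera("wrist"); A=fcloud(c); ok=c["depth"]>0
for q in env.trace(c,"chip_a")[:6]:
    m=q["mask"]&ok
    if m.sum()>20: print(round(q["score"],2),rect(A[m]),np.percentile(A[m][:,2],[5,50,95]))
save(c,sys.argv[1],(100,0,540,330),1.6)
E
python3 ch.py w8.png
```

```text
t: 32.28
eef_pos: [613.7, -183.6, 90.9]
tcp_rot: [3.141, -0.09, 0.056]
ft_force: [-0.1, 0.7, -3.4]
opening: 0.31
grip_force: 30.0
t: 33.15
eef_pos: [547.8, -112.6, 107.5]
tcp_rot: [3.141, -0.091, 0.056]
ft_force: [0.2, 0.5, -3.4]
opening: 0.315
grip_force: 30.0
0.66 (908, array([592.5, -84.7,  26.3]), 'rect', array([594.1, -85.3]), array([21.1, 45.7]), 16.7) [ 9.31660855 26.34301552 43.35782097]
0.65 (1029, array([ 629.7, -214.7,    7.9]), 'rect', array([ 633.7, -219.1]), array([52.4, 32. ]), 15.1) [3.87396136 7.94613248 9.3221474 ]
0.55 (2712, array([ 615.7, -130.7,    8.8]), 'rect', array([ 619.6, -127.8]), array([47.3, 59.2]), 77.1) [ 6.68820831  8.83997127 11.09281906]
```

View pics/w8.png

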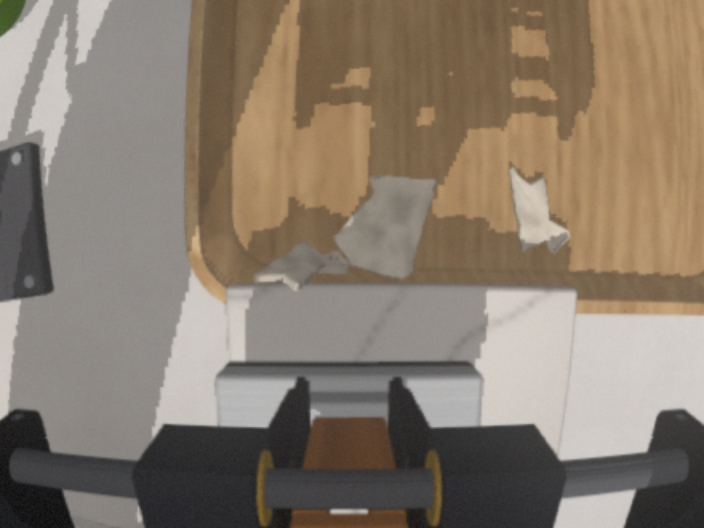

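The slab is empty. Chips b (385,225) and c (535,205) lie flat on the tray floor, and chip a (300,265) still leans on the slab edge. One more sweep over the edge.

```bash
python3 -m inch '[[0,0,0,-0.14,0,1.6,1],[0,0,0,0,0,0,1],[0,0,0,1,0,0.09,1],[0,0,0,1,0,0.09,1],[0,0,0,0.8,0,0.07,1],[0,0,0,0.8,0,0.07,1],[0,0,0,0.8,0,0.07,1],[0,0,0,0.8,0,0.07,1],[0,0,0,0.8,0,0.07,1],[0,0,0,0.8,0,0.07,1],[0,0,0,0,0,0,1]]'; python3 -m inch '[[0,0,0,0,0,-0.6,1],[0,0,0,-2,0,-1.2,1],[0,0,0,-5,0,-0.45,1],[0,0,0,-4,0,-0.36,1],[0,0,0,-2,0,-0.18,1],[0,0,0,0,0,0,1],[0,0,0,0,0,0,1]]'; python3 ch.py w9.png; python3 foot.py
```

```text
t: 34.62
eef_pos: [616.3, -108.4, 91.1]
tcp_rot: [3.141, -0.09, 0.056]
ft_force: [-0.5, -0.6, -2.7]
opening: 0.315
grip_force: 30.0
t: 35.5
eef_pos: [485.0, -116.0, 107.7]
tcp_rot: [3.141, -0.091, 0.056]
ft_force: [-0.0, -0.0, -2.6]
opening: 0.315
grip_force: 30.0
0.96 (2412, array([ 615.3, -130.2,    8.8]), 'rect', array([ 617.4, -127.8]), array([44. , 60.9]), 71.5) [ 6.80457951  8.82718926 11.21059858]
0.91 (1057, array([ 628.3, -214.6,    7.8]), 'rect', array([ 634.9, -220.3]), array([53.2, 35.7]), 15.2) [2.52292058 7.79830005 9.20211497]
0.78 (1090, array([ 619.5, -100. ,   13.4]), 'rect', array([ 620.7, -103.9]), array([31.4, 52.9]), 51.2) [ 7.53234693 13.42680231 18.11405474]
[ 484.7 -115.8  107.3] [ 3.14136285 -0.09035293  0.05614348] [-0.14102251 -0.72532207 -2.95904964] [ 0.03433212  0.06667632 -0.01035447]
  return _methods._mean(a, axis=axis, dtype=dtype,
  ret = ret.dtype.type(ret / rcount)
foot.py:10: RuntimeWarning: Mean of empty slice.
  zt=np.median(f[k,2]); k&=abs(f[k,2].mean()-f[:,2])<8
Traceback (most recent call last):
  File "foot.py", line 14, in <module>
    print("foot top z",zt,"u range",np.percentile(C[:,0],[1,99]),"slope u,v",a[:2],len(z))
                                    ~~~~~~~~~~~~~^^^^^^^^^^^^^^^
IndexError: index -1 is out of bounds for axis 0 with size 0
```

All three chips are now in the tray, with chip a resting partly on b. Next I'll set the scraper down near the slab's middle.

```bash
python3 -m inch '[[0,0,0,0,2.5,0,1],[0,0,0,-0.08,0,0.9,1],[0,0,0,-0.06,0,0.7,1],[0,0,0,0,0,0.05,1],[0,0,0,0,0,0,1],[0,0,0,0,0,0,1]]'
```

```text
t: 36.45
eef_pos: [485.6, -140.5, 90.9]
tcp_rot: [3.141, -0.09, 0.056]
ft_force: [-0.7, -0.1, -1.6]
opening: 0.314
grip_force: 30.0
```

```bash
python3 -m inch '[[0,0,0,0,0,0.05,1],[0,0,0,0,0,0,1]]'
```

```text
t: 36.7
eef_pos: [485.6, -140.7, 90.3]
tcp_rot: [3.141, -0.09, 0.056]
ft_force: [-0.2, -0.8, -3.5]
opening: 0.315
grip_force: 30.0
```

```bash
python3 -m inch '[[0,0,0,0,0,0.04,1],[0,0,0,0,0,0,1]]'
```

```text
t: 36.95
eef_pos: [485.6, -140.7, 89.8]
tcp_rot: [3.142, -0.09, 0.056]
ft_force: [-0.1, -0.6, -2.6]
opening: 0.313
grip_force: 30.0
```

```bash
python3 -m inch '[[0,0,0,0,0,0.04,1],[0,0,0,0,0,0,1]]'
```

```text
t: 37.2
eef_pos: [485.7, -140.7, 89.6]
tcp_rot: [3.141, -0.09, 0.056]
ft_force: [-0.3, 0.7, 0.9]
opening: 0.311
grip_force: 30.0
```

```bash
python3 -m inch '[[0,0,0,0,0,0.04,1],[0,0,0,0,0,0,1],[0,0,0,0,0,0,1]]'; python3 -m inch '[[0,0,0,0,0,-0.03,1],[0,0,0,0,0,0,0.15],[0,0,0,0,0,0,0],[0,0,0,0,0,0,-0.5],[0,0,0,0,0,0,-0.5],[0,0,0,0,0,0,-0.5]]'; python3 foot.py
```

```text
t: 37.58
eef_pos: [485.7, -140.8, 89.5]
tcp_rot: [3.141, -0.091, 0.056]
ft_force: [-2.2, 1.3, 6.9]
opening: 0.312
grip_force: 30.0
t: 38.33
eef_pos: [485.6, -140.7, 89.3]
tcp_rot: [3.142, -0.09, 0.056]
ft_force: [1.1, 0.3, 1.0]
opening: 0.73
grip_force: 0.0
[ 485.6 -140.7   89.3] [ 3.14148003 -0.09002714  0.05587362] [0.37375837 0.43578341 0.73970915] [0.02928603 0.05379893 0.00332036]
  return _methods._mean(a, axis=axis, dtype=dtype,
  ret = ret.dtype.type(ret / rcount)
foot.py:10: RuntimeWarning: Mean of empty slice.
  zt=np.median(f[k,2]); k&=abs(f[k,2].mean()-f[:,2])<8
Traceback (most recent call last):
  File "foot.py", line 14, in <module>
    print("foot top z",zt,"u range",np.percentile(C[:,0],[1,99]),"slope u,v",a[:2],len(z))
                                    ~~~~~~~~~~~~~^^^^^^^^^^^^^^^
IndexError: index -1 is out of bounds for axis 0 with size 0
```

```bash
python3 -m inch '[[0,0,0,0,0,-1,-0.5],[0,0,0,0,0,-3,-0.5],[0,0,0,0,0,-5,-0.5],[0,0,0,0,0,-5,-0.5],[0,0,0,0,0,-5,-0.5],[0,0,0,0,0,0,-0.5],[0,0,0,0,0,0,-0.5],[0,0,0,0,0,0,-0.5]]'
python3 - <<'E'
from h import *
c=env.read_camera("wrist"); A=fcloud(c); P=A[c["depth"]>0]; X,Y,Z=P.T
k=(abs(X-480)<45)&(abs(Y+142)<75)
print("foot",rect(P[k&(Z>58)&(Z<72)]),"top",rect(P[k&(Z>158)&(Z<175)]),P[k][:,2].max())
print("slab clear?", ((X>505)&(X<575)&(Y>-230)&(Y<-60)&(Z>39.5)).sum())
save(c,"w10.png",(60,0,600,400),1.4)
print(env.state()["ft_force"])
E
```

```text
t: 39.42
eef_pos: [468.2, -141.5, 277.4]
tcp_rot: [-3.141, -0.088, 0.056]
ft_force: [0.2, -1.1, -0.8]
opening: 0.747
grip_force: 0.0
foot (1812, array([ 474. , -141.2,   63.6]), 'rect', array([ 471.3, -140.6]), array([ 35.1, 119.5]), 3.3) top (323, array([ 471.2, -141.3,  164.1]), 'rect', array([ 470.8, -141.6]), array([ 9.4, 28.1]), 2.5) 412.58924456417174
slab clear? 0
[-0.53296379  0.08980851 -0.37687421]
```

View pics/w10.png

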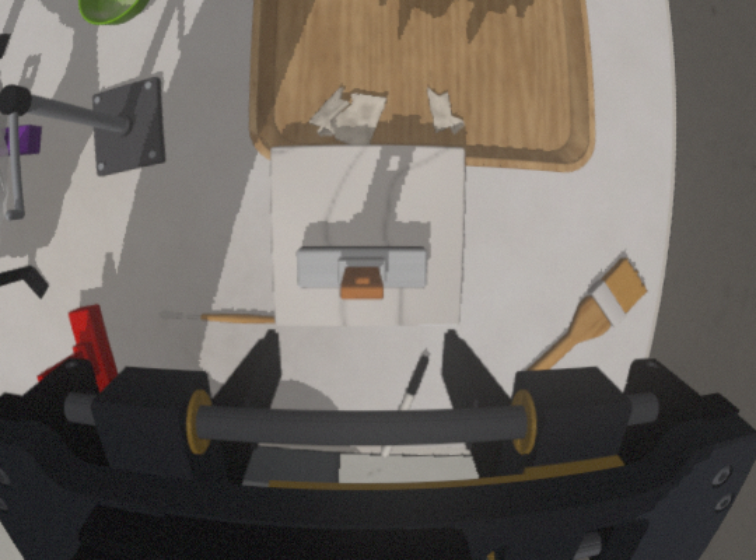

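The scraper stands upright and released on the slab at (362,270), with its handle top right above its foot. All three chips are in the tray at (330,110), (365,112) and (442,110). The slab is clear and the brush and bowl are where they were, so I'm handing in.

```bash
python3 -c "
from cell import env
print(env.job_done())"
```

```text
the job is handed in; nothing more can be done
None
```

I handed the job in at about 39 s: the scraper came off its hook without forcing, all three chips are in the tray, and it stands upright and released on the slab, though its first press briefly reached about 24 N instead of 10 N (later pushes mostly 5–15 N).

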